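Gauge the depth of a core-box bore and lock the reading

TASK

Gauge how deep the brass stop plug sits in the bore of the core box: stand the bridge depth gauge flat across the bore, its rod near the middle, gently lower the rod by its black head until the tip rests on the plug, then press the red cam lever all the way down to lock the rod there. Do not jam the tip hard into the plug. Leave the gauge standing flat on the box, locked, with the tip still touching the plug, and leave the other things on the bench alone.

Things in the scene. Friction and masses are not known exactly. Their poses are not given: they have to be found in the camera images.
- core_box: black resin core box in two halves on a base plate (140 x 170 mm over the plate; the resin block 116 mm along its x, 146 mm along its y), fixed to the bench, 78 mm high with a flat level top. Origin at the centre of its underside, z up. A vertical round bore of 28 mm diameter goes down from the middle of the top to a flat brass stop plug; how deep the plug sits differs every time, 38 to 58 mm below the top, and is not measured.
- bore_mouth (a point): centre of the bore at the level of the core box's flat top (78 mm above the bench)
- depth_gauge: bridge depth gauge, loose, 0.5 kg, standing upright at the start. Steel foot 36 mm (its x) by 140 mm (its y) by 12 mm high; origin at the centre of the foot's flat underside, on the rod's axis, z up. An aluminium guide rises on the foot round the rod to 45 mm above the underside; a steel rod of 8 mm diameter slides vertically through it with about 2 N of friction, so it stays where it is put until it is locked.
- probe_head (a point): centre of the black head on top of the gauge's rod; the head is 16 mm along the gauge's x (its flat sides, to be gripped), 26 mm along y, 22 mm high; this point is 129 mm above the foot's underside with the rod fully up, and sinks with the rod. Lifted by the head, the rod first rises to its top stop and then carries the whole gauge. Axes as the gauge's.
- probe_tip (a point): lowest point of the rod's rounded tip, 121 mm below the head's centre; 8 mm above the foot's underside with the rod fully up
- probe (a joint): travel of the gauge's rod: 0 = fully up, grows as the rod goes down, to 0.075 m
- lever (a joint): cam lever on the gauge: 0 = open, arm pointing 45 degrees up; grows as the arm is pressed down; 0.85 rad = fully closed (arm level), where it stays. Pivot parallel to the gauge's x at x = 0, y = +22 mm, 27 mm above the underside; the arm, 46 mm long, 11 mm wide, points to the gauge's +y. From about 0.4 rad it squeezes the rod and stiffens to 5 to 10 N at its end, then snaps over.
- lever_pad (a point): middle of the upper face of the red pad (19 x 13 mm) at the end of the cam lever, 40 mm from the pivot; open it is 24 mm further out (+y) and 32 mm higher than the pivot, closed 40 mm further out and 3 mm higher. Turns with the lever. The cheeks that hold the pivot end at the gauge's y = +31 mm and are 36 mm high, so press the arm further out than that.
- sample_core: bystander: round sand core standing upright, 28 mm diameter, 78 mm high; origin at the centre of its underside
- bolt_tin: bystander: open grey tin with bolts, 67 mm across, 47 mm high; origin at the centre of its underside
- spanner: bystander: steel open spanner lying flat, 208 x 37 x 6 mm; origin at the centre of its underside

How it is judged (in metres and radians):
On the way, in this order (a step that is already met when the one before it is completed fails the run):
1. the gauge stands flat on the core box across the bore, its lever open (horizontal distance between depth_gauge and bore_mouth below 0.008 m and z of depth_gauge in the frame of bore_mouth between -0.0015 and 0.0015 m and angle between depth_gauge's own z axis and vertical below 0.03 rad and value of joint lever below 0.35 rad), for 0.1 s.
2. the rod's tip rests on the plug in the bore with the lever still open (z of probe_tip in the frame of bore_mouth below -0.03 m and contact force between probe and core_box above 0.2 N and value of joint lever below 0.35 rad), for 0.2 s.
At the end, for the whole second after the job is handed in: the gauge stands still and flat on the core box (foot within 1.5 mm of the top, tilt under 0.03 rad), its rod within 8 mm of the bore's axis; the tip touches the plug (more than 0.1 N, at least 30 mm down the bore), and the cam lever is closed beyond 0.75 rad (value of joint lever above 0.75 rad and contact force between probe and core_box above 0.1 N and z of probe_tip in the frame of bore_mouth below -0.03 m and horizontal distance between probe_tip and bore_mouth below 0.008 m and z of depth_gauge in the frame of bore_mouth between -0.0015 and 0.0015 m and angle between depth_gauge's own z axis and vertical below 0.03 rad and linear speed of depth_gauge below 0.01 m/s).
It fails at once if the rod is pressed on the core box or its plug with more than 15 N (contact force between probe and core_box above 15 N).
It fails at once if a bystander (sand core, bolt tin, spanner) is moved by more than 20 mm (distance of any of sample_core, bolt_tin, spanner from where it was at the start of the episode above 0.02 m).
It also fails if it takes over 58 s, if anything falls off the work surface, if the arm or the gripper's body presses on something with over 40 N, if the wrist force passes 120 N, or if a joint passes its speed limit or range.

ROBOT

A 6-joint arm with a two-finger parallel gripper is mounted at the origin on the work surface; the furniture and walls round the work are solid. World frame = base frame: x ahead of the robot, y to its left, z up, the work surface at z = 0. Lengths are in mm, angles in rad, forces in N, time in s.
With the tool pointing down it reaches from about 325 to 875 mm from the base axis. Payload 4.4 kg.
Tool frame: the origin (TCP) lies on the centre line of the jaws, within the pads' length; the fingertips stand ahead of it and the grasp point (between the pads) lies 6 mm ahead of it (ctrl.tcp_to_tips is the z of the fingertips in the tool frame, in mm); z points along the fingers, y is the direction in which the jaws open and shut (so a half turn about z gives the same grasp; the last joint's range is limited). The gripper opens to 85 mm and grips with 20 to 120 N. Pads are 22 mm wide; open, the fingers measure 114 mm over their backs; the gripper's body (76 mm by 85 mm) begins 54 mm behind the grasp point. The pads swing forward as they close: fully open they stand 13 mm farther back than shut.
Start: joints at [0.953, 0.207, 1.542, -0, 1.393, -0.15], TCP at [259.291, 513.221, 226.882] pointing down, gripper open.
Joint ranges: [-2.73, 2.73], [-0.86, 2.22], [0.23, 2.46], [-1.11, 4.25], [0.08, 2.63], [-2.82, 2.82]. Speed limits (rad/s): [2.79, 2.79, 3.14, 3.14, 3.14, 3.14].

INTERFACE

Orientations are given as a 3x3 rotation matrix whose columns are the frame's x, y, z axes.
In Python, from plant import ctrl, sensors, optics gives the robot as it stands. Calls block until the motion is done:
- ctrl.move_ptp(position, orientation): joint-space move of the TCP to a pose.
- ctrl.move_l(position, rot=None, vel=150, threshold=None): straight line of the TCP; rot=None keeps the orientation; vel is the mean speed in mm/s. With threshold (N) it stops when the force on the tool has changed by that much, and returns True; else False.
- ctrl.set_joints(angles): joint-space move.
- ctrl.gripper_to(opening, force=None): finger opening in mm; force is the grip in N (None keeps the last); returns when the fingers have stopped.
- ctrl.hold(seconds).
- ctrl.solve_ik(position, orientation): joint angles nearest the present ones, or None.
- sensors.read_state(): the state.
- optics.grab_frame(name): name is "scene" or "top"; returns (picture, depth): 384x512x3 uint8, red, green, blue; 384x512 float32, mm along the optical axis (not along the pixel's ray), 0 where there is no reading.
- optics.camera_params(name): a dict with "mtx" (3x3 intrinsics, pixels), "R" (3x3) and "t" (3): a world point X has camera coordinates R X + t. Camera axes: x right, y down, z forward; pixel columns grow to the right and rows downward; lengths in mm; the calibration is good to about 2 mm. A picture is of the moment at which its call begins. camera_params takes no time and is no camera call.
A pose or a line that the arm cannot do raises ctrl.MotionError and nothing moves.
- ctrl.finish_job(): hands the job in, once; it reports no verdict.
The state is a dict: "t": time; "q": joint angles; "qvel": joint speeds; "tau": joint torques, N m; "eef_pos": TCP position; "eef_rot": TCP orientation; "force": force on the tool from outside, world axes, zero at the start; "wrist_torque": the same for the moment, N m; "grip_width": finger opening in mm.
Only numpy, scipy, OpenCV 4.12 (cv2) and the standard library are available. Lean on these libraries where they do the work, as an engineer would, in place of code of your own. Each camera call takes 0.05 s, during which the arm holds its last target. There are 200 camera calls.

## Working session

There is one attempt and no reset: what is moved stays moved. The work goes in short steps, each a Python script; the robot and the scene stay as the last script left them, time stands still between calls to the robot, and variables do not carry over. Pictures are saved under pics/ and viewed, about 8 in all and at most 12, crops included, and the job is handed in when it is done.

```bash
ls; mkdir -p pics
cat > h.py <<'E'
from plant import ctrl, sensors, optics
import numpy as np, cv2
def grab(n):
    im,d=optics.grab_frame(n); p=optics.camera_params(n); return im,d,p
def save(im,f,box=None,k=1):
    if box: im=im[box[1]:box[3],box[0]:box[2]]
    im=cv2.resize(im,None,fx=k,fy=k,interpolation=cv2.INTER_CUBIC); cv2.imwrite('pics/'+f,im[:,:,::-1])
def ptsw(d,p):
    v,u=np.mgrid[:d.shape[0],:d.shape[1]]
    r=np.stack([u,v,np.ones_like(u)],-1)@np.linalg.inv(p['mtx']).T*d[...,None]
    return (r-np.array(p['t']).ravel())@p['R']
E
python3 - <<'E'
from h import *
for n in('scene','top'):
    im,d,p=grab(n); save(im,n+'0.png'); np.savez('pics/'+n+'0.npz',im=im,d=d,**{k:np.array(p[k]) for k in('mtx','R','t')})
    print(n,p,(d>0).mean())
print(ctrl.tcp_to_tips,sensors.read_state())
E
```

```text
pics
scene {'mtx': array([[465.7792541 ,   0.        , 253.41825802],
       [  0.        , 465.7792541 , 189.86836694],
       [  0.        ,   0.        ,   1.        ]]), 'R': array([[-0.91512226, -0.40275211,  0.01849287],
       [-0.28333946,  0.60981034, -0.74016897],
       [ 0.28682747, -0.68258486, -0.67216658]]), 't': array([402.16877536, 310.39251241, 682.25334138])} 0.9958953857421875
top {'mtx': array([[499.08910179,   0.        , 251.91004101],
       [  0.        , 499.08910179, 193.74344844],
       [  0.        ,   0.        ,   1.        ]]), 'R': array([[ 0.00328701, -0.99997256, -0.00663936],
       [-0.98886236, -0.00226242, -0.14881571],
       [ 0.14879661,  0.00705458, -0.98884266]]), 't': array([-130.90987516,  536.67381317,  963.05932188])} 0.996002197265625
25.0 {'t': 0.1, 'q': array([ 9.52504257e-01,  2.07338526e-01,  1.54282546e+00, -8.80122866e-06,
        1.39350353e+00, -1.50534681e-01]), 'qvel': array([-0.00102028, -0.00109599, -0.00437803,  0.00075968,  0.00091531,
       -0.00029429]), 'tau': array([-7.43908204e-04, -3.84089255e+01, -2.92549950e+01, -1.76671460e-04,
        4.89646685e-03, -2.49673673e-05]), 'eef_pos': array([258.88042713, 512.64377387, 225.83295074]), 'eef_rot': array([[-8.92582216e-01,  4.50883086e-01, -1.19562033e-03],
       [ 4.50884570e-01,  8.92580657e-01, -1.69576071e-03],
       [ 3.02597758e-04, -2.05269261e-03, -9.99997847e-01]]), 'force': array([-0.3969325 ,  0.29640128, -0.72209184]), 'wrist_torque': array([-0.02464569,  0.01529027,  0.01889024]), 'grip_width': 85.42422428744733}
```

View pics/scene0.png

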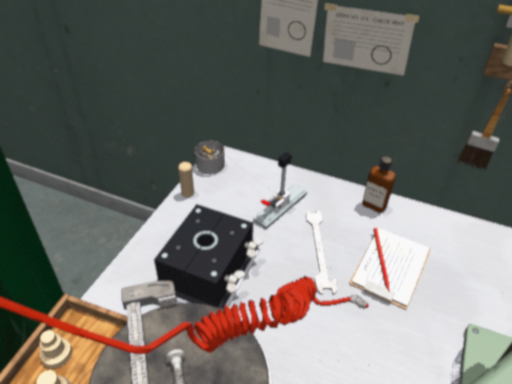

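View pics/top0.png

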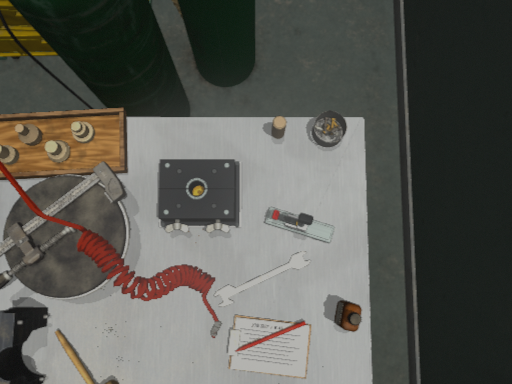

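The scene view shows the gauge at (283,195) with its black head at (285,159), and the box bore at (206,240). In the top view the gauge foot spans (265,212)–(333,236), with its red pad at (276,214) and head at (306,219), and the bore is at (198,188). The spanner, tin and core are clear of the gauge. Next I'll take enlarged crops and depth readings.

Run:
```python
from h import *
a=[]
W={}
for n in('scene','top'):
    z=np.load(f'pics/{n}0.npz'); W[n]=(z['im'],ptsw(z['d'],z))
im,w=W['top']; ims,ws=W['scene']
c1=cv2.resize(im[150:250,150:345],None,fx=4,fy=4,interpolation=cv2.INTER_CUBIC)
cv2.imwrite('pics/c1.png',c1[:,:,::-1])
c2=cv2.resize(ims[140:310,145:320],None,fx=3.4,fy=3.4,interpolation=cv2.INTER_CUBIC)
cv2.imwrite('pics/c2.png',c2[:,:,::-1])
def rep(name,m,w):
    q=w[m]; print(name,len(q),q.mean(0).round(1),np.median(q,0).round(1),q.min(0).round(1),q.max(0).round(1))
    return q
for n in W:
    i,w=W[n]; hsv=cv2.cvtColor(i,cv2.COLOR_RGB2HSV)
    z=w[...,2]; u=np.arange(512)[None]; v=np.arange(384)[:,None]
    roi=((u>250)&(u<345)&(v>195)&(v<250)) if n=='top' else ((u>240)&(u<312)&(v>145)&(v<230))
    red=roi&((hsv[...,0]<10)|(hsv[...,0]>170))&(hsv[...,1]>150)&(hsv[...,2]>90)
    rep(n+' red',red,w)
    rep(n+' head',roi&(i.max(2)<70)&(z>95),w)
    q=rep(n+' headtop',roi&(z>130),w)
    q=rep(n+' foot',roi&(z>7)&(z<17),w)
    print(cv2.minAreaRect(q[:,:2].astype(np.float32)))
    br=((u>150)&(u<245)&(v>150)&(v<235)) if n=='top' else ((u>140)&(u<260)&(v>190)&(v<310))
    q=rep(n+' boxtop',br&(abs(z-78)<4),w); print(cv2.minAreaRect(q[:,:2].astype(np.float32)))
    rep(n+' bore',br&(z<60)&(z>15)&((abs(u-198)<14)&(abs(v-188)<14) if n=='top' else (abs(u-206)<13)&(abs(v-240)<9)),w)
i,w=W['top'];z=w[...,2];roi=(slice(100,160),slice(260,360))
for r,nm in(((slice(112,142),slice(268,290)),'core'),((slice(105,150),slice(305,352)),'tin'),((slice(245,308),slice(210,315)),'spanner')):
    q=w[r].reshape(-1,3);q=q[q[:,2]>(3.5 if nm=='spanner' else 30)];print(nm,q.min(0).round(),q.max(0).round())
```

```text
scene red 20 [ 478.9 -142.    87.7] [ 489.3 -172.1   56.6] [ 260.3 -176.6   53.6] [498.7 438.4 680.9]
scene head 151 [ 471.8 -210.3  142.9] [ 475.6 -221.5  134.5] [ 260.3 -239.7  118.8] [487.3 438.4 680.9]
scene headtop 118 [ 442.2 -117.7  223.3] [ 475.5 -220.5  136.6] [ 260.3 -239.7  130.1] [487.3 438.4 680.9]
scene foot 649 [ 473.8 -216.8   13. ] [ 473.8 -204.    13.5] [ 403.9 -299.2    7. ] [ 514.  -156.2   17. ]
((449.21258544921875, -219.46395874023438), (142.84237670898438, 95.11956024169922), 72.8245620727539)
scene boxtop 4353 [539.7 -16.9  78.1] [538.8 -13.   78.1] [482.9 -97.   74. ] [600.9  51.5  81.9]
((541.8748779296875, -22.752639770507812), (117.98799133300781, 148.562255859375), 0.004347660578787327)
scene bore 52 [548.4 -34.1  53.3] [549.3 -34.8  53.7] [536.  -39.   44.4] [555.9 -24.3  59.3]
top red 33 [ 493.5 -175.7   55.4] [ 492.9 -175.1   55.8] [ 486.7 -181.    51.3] [ 500.5 -171.    59.2]
top head 112 [ 476.3 -225.   142.9] [ 476.9 -225.8  135.8] [ 387.8 -238.5  119. ] [ 486.1 -136.5 1031.3]
top headtop 149 [ 465.1 -212.5  267.7] [ 476.9 -223.9  136. ] [ 387.8 -238.6  130.5] [ 488.2 -136.5 1031.3]
top foot 754 [ 474.1 -233.    12.4] [ 472.5 -248.2   12.5] [ 442.5 -295.6    7.1] [ 514.1 -156.2   17. ]
((478.9173583984375, -225.85995483398438), (139.98606872558594, 36.311641693115234), 72.79022979736328)
top boxtop 4181 [542.2 -20.8  77.7] [542.  -20.8  77.8] [484.3 -93.5  74. ] [600.4  52.4  82. ]
((542.3211059570312, -20.525741577148438), (116.06304168701172, 145.734375), 0.1073186993598938)
top bore 132 [547.5 -17.1  37. ] [547.8 -16.4  33.8] [535.4 -30.5  28. ] [556.6  -6.6  59.9]
core [ 388. -195.   30.] [ 690. -136. 1031.]
tin [ 388. -321.   30.] [ 710. -136. 1031.]
spanner [ 312. -256.    4.] [ 437.  -44. 1031.]
```

View pics/c1.png

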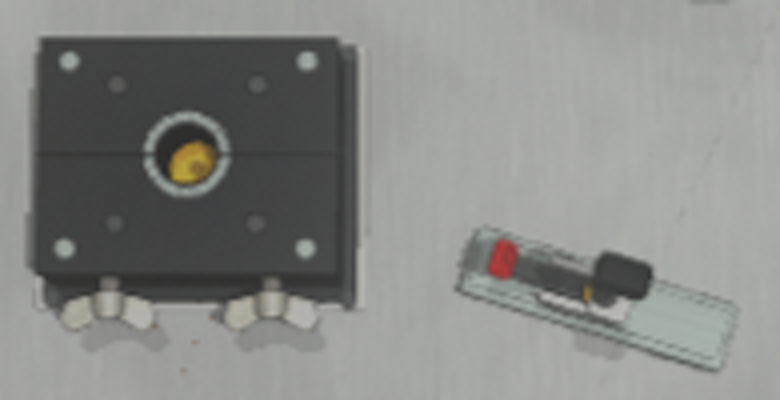

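View pics/c2.png

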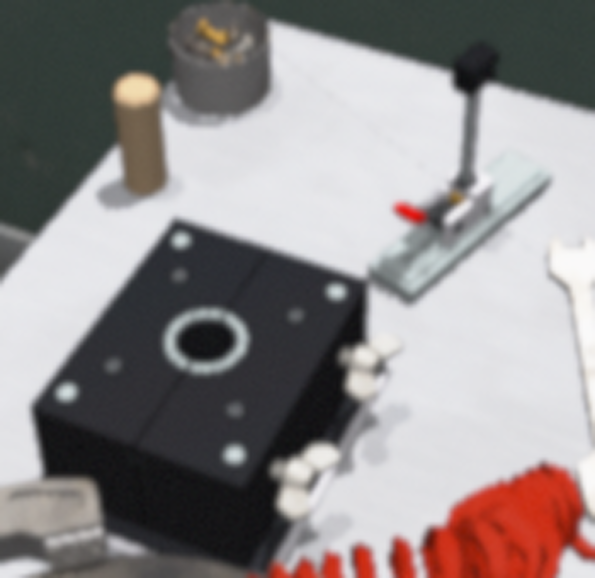

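Bore ring is at c1 (187,153), so top pixel (196.4,187.9). The red pad is on the gauge's +y side, pointing towards the box, at a yaw of about 72.8°. The foot rectangle measures 140x36 and the box top 116x146 at z=78, both as given. I'll grasp the head and lift.

```bash
cat >> h.py <<'E'
def ray(p,u,v,z):
    R=np.array(p['R']);t=np.array(p['t']).ravel();c=-R.T@t
    d=R.T@np.linalg.inv(p['mtx'])@[u,v,1]; return c+d*(z-c[2])/d[2]
def rot(gy,s):  # gy: gauge y-axis angle; s=+-1 ; tool y = s*gauge x
    y=s*np.array([np.sin(gy),-np.cos(gy),0]); z=np.array([0,0,-1.]); return np.stack([np.cross(y,z),y,z],1)
def st(): 
    s=sensors.read_state(); print(round(s['t'],2),s['eef_pos'].round(1),'F',s['force'].round(2),'w',round(s['grip_width'],1)); return s
E
python3 - <<'E'
from h import *
zt=np.load('pics/top0.npz'); zs=np.load('pics/scene0.npz')
print('bore ring top',ray(zt,196.4,187.9,78),'scene',ray(zs,145+206/3.4-.35,140+341/3.4-.35,78))
w=ptsw(zt['d'],zt); m=w[205:232,290:320].reshape(-1,3); m=m[(m[:,2]>130)&(m[:,2]<150)]
print('head z pct',np.percentile(m[:,2],[10,50,90]), m[:,:2].mean(0))
g=np.radians(72.8)
for s in(1,-1):
    for P,a in(([478,-225,220],g),([542,-21,240],np.pi/2)): print(s,ctrl.solve_ik(P,rot(a,s)))
E
```

```text
bore ring top [542.47408384 -22.14942037  78.        ] scene [541.0974625  -21.87842832  78.        ]
head z pct [132.65457408 135.61772519 137.80150998] [ 478.54133755 -225.68618089]
1 [-6.03838591e-01  1.13365608e-01  1.66359607e+00 -4.44089210e-16
  1.36463098e+00 -3.03641960e-01]
1 [-1.98324037e-01  1.27148558e-01  1.60601911e+00 -4.44089210e-16
  1.40842499e+00 -1.98324037e-01]
-1 None
-1 None
```

Run:
```python
from h import *
g=np.radians(72.8); R=rot(g,1)
ctrl.gripper_to(50,40)
ctrl.move_ptp([478.5,-225.7,220],R)
ctrl.move_l([478.5,-225.7,138],vel=80,threshold=8); st()
ctrl.gripper_to(5,40); st()
ctrl.move_l([478.5,-225.7,160],vel=60); st()
ctrl.move_l([478.5,-225.7,260],vel=120); s=st()
print(s['wrist_torque'])
a,d,p=grab('scene'); save(a,'s1.png',(170,60,350,240),3.3)
```

```text
4.43 [ 479.  -226.1  138.7] F [-0.05 -0.22  0.67] w 49.9
4.93 [ 478.5 -225.7  138.1] F [ 0.22 -0.04  0.85] w 4.6
5.45 [ 478.8 -225.9  160.7] F [-0.41 -1.39  0.25] w 5.0
6.43 [ 477.9 -225.3  258.9] F [0.28 0.22 0.36] w 5.2
[-0.02024269  0.00524221 -0.00874295]
```

View pics/s1.png

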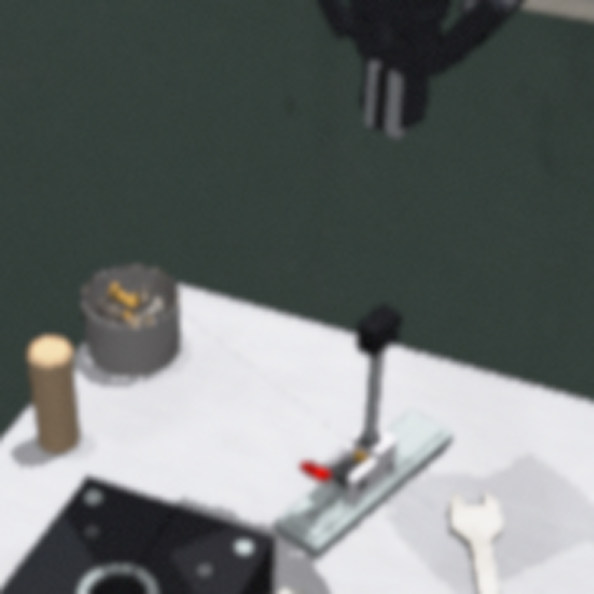

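The fingers closed on nothing (width 4.6 mm). The picture shows the head undisturbed at (285,159) and the fingertips at (288,99). I'll triangulate the head and check where the fingertips project.

Run:
```python
from h import *
def proj(p,X): c=p['R']@np.array(X)+p['t']; q=p['mtx']@c; return (q[:2]/q[2]).round(1)
S=optics.camera_params('scene');T=optics.camera_params('top')
for X in([478,-225.5,234],[478,-225.5,259],[478.5,-225.7,129],[478.5,-225.7,140],[478.5,-225.7,118]): print(X,proj(S,X),proj(T,X))
def tri(us,ut):
    A=[];b=[]
    P=[np.array(c['mtx'])@np.c_[c['R'],c['t']] for c in(S,T)]
    x=cv2.triangulatePoints(P[0],P[1],np.array(us,float).reshape(2,1),np.array(ut,float).reshape(2,1)); return (x[:3]/x[3]).ravel()
print('head centre',tri((285,159.5),(305.5,219)))
for n in('scene','top'):
    im,d,p=grab(n); w=ptsw(d,p); m=(w[...,2]>170)&(abs(w[...,0]-478)<70)&(abs(w[...,1]+225)<60)&(w[...,2]<260)
    q=w[m]; print(n,len(q),q.min(0),np.percentile(q,[1,50,99],axis=0) if len(q) else '')
    i=(w[...,2]>100)&(w[...,2]<160)&(abs(w[...,0]-478)<40)&(abs(w[...,1]+225)<40); print(w[i].mean(0),w[i].max(0),w[i].min(0))
    save(im,n+'2.png',(240,60,330,240) if n=='scene' else (250,170,360,260),5 if n=='top' else 3.3)
st();print(ctrl.tcp_to_tips)
```

```text
[478, -225.5, 234] [287.6 112.4] [310.8 212.2]
[478, -225.5, 259] [288.6 100. ] [312.6 210.4]
[478.5, -225.7, 129] [283.7 159.2] [304.6 218.5]
[478.5, -225.7, 140] [284.  154.7] [305.2 217.8]
[478.5, -225.7, 118] [283.3 163.7] [304.  219.1]
head centre [ 477.09963622 -227.6513438   127.59700082]Traceback (most recent call last):
  File "<stdin>", line 12, in <module>
    return umr_minimum(a, axis, None, out, keepdims, initial, where)
ValueError: zero-size array to reduction operation minimum which has no identity
```

The visible fingertips are at v≈100–101, which puts them at z≈257. The calibration predicts z=234 for the tips, so they stand about 23 mm higher than tcp_to_tips says. That explains the miss, so I'll measure it from depth.

Run:
```python
from h import *
im,d,p=grab('scene'); w=ptsw(d,p); m=(w[...,2]>200)&(abs(w[...,0]-478)<60)&(abs(w[...,1]+225)<60)&(w[...,2]<400)
v,u=np.nonzero(m)
q=w[m]; print(len(q),q.min(0).round(1))
for z0 in range(235,320,5):
    k=(q[:,2]>=z0)&(q[:,2]<z0+5)
    if k.sum(): print(z0,k.sum(),q[k].mean(0).round(1),q[k].min(0).round(1),q[k].max(0).round(1),'u',u[k].min(),u[k].max(),'v',v[k].max())
i=(w[...,2]>100)&(w[...,2]<160)&(abs(w[...,0]-478)<40)&(abs(w[...,1]+225)<40); print('head',w[i].mean(0),w[i].max(0),w[i].min(0))
s=st();print(ctrl.tcp_to_tips,s['q'].round(4),s['eef_rot'].round(3))
save(im,'s2.png',(240,40,340,180),4.2)
```

```text
3081 [ 418.3 -250.2  263. ]
260 6 [ 477.2 -221.2  264.1] [ 467.9 -228.7  263. ] [ 487.5 -217.1  264.7] u 282 295 v 100
265 25 [ 478.6 -215.1  267.8] [ 467.  -221.4  265.2] [ 489.4 -211.3  269.8] u 281 293 v 101
270 50 [ 477.7 -216.8  272.5] [ 461.4 -225.1  270. ] [ 495.3 -211.1  274.9] u 279 298 v 98
275 56 [ 475.8 -217.2  277.8] [ 461.1 -226.3  275.2] [ 495.7 -210.3  279.9] u 279 299 v 96
280 55 [ 476.8 -217.   282.7] [ 461.1 -228.8  280.1] [ 496.1 -210.2  284.9] u 279 299 v 94
285 48 [ 474.4 -216.8  287.7] [ 460.9 -225.6  285.2] [ 494.7 -211.6  289.8] u 280 299 v 91
290 61 [ 475.8 -216.6  292.6] [ 461.4 -227.1  290.1] [ 494.8 -210.4  295. ] u 280 299 v 88
295 50 [ 477.4 -216.7  297.4] [ 461.8 -226.8  295.1] [ 495.2 -210.   299.9] u 280 299 v 85
300 43 [ 479.2 -216.2  302.3] [ 463.6 -226.1  300.1] [ 498.  -207.9  304.9] u 278 297 v 83
305 65 [ 480.8 -215.5  308. ] [ 445.6 -227.   305.3] [ 514.2 -203.8  310. ] u 270 309 v 83
310 122 [ 479.4 -216.8  312.7] [ 441.9 -234.   310.1] [ 516.8 -201.1  315. ] u 269 312 v 82
315 147 [ 476.9 -217.3  317.5] [ 439.3 -242.8  315. ] [ 518.2 -201.6  320. ] u 268 313 v 80
head [ 476.51695797 -223.29921971  128.34863207] [ 487.85995939 -213.17099018  139.02338566] [ 467.70308966 -242.30777766  100.82471798]
6.58 [ 477.9 -225.3  258.7] F [ 0.69  0.38 -0.11] w 5.0
25.0 [-0.6044  0.0847  1.6137 -0.      1.4456 -0.3042] [[ 0.296  0.955 -0.002]
 [ 0.955 -0.296  0.001]
 [ 0.001 -0.002 -1.   ]]
```

View pics/s2.png

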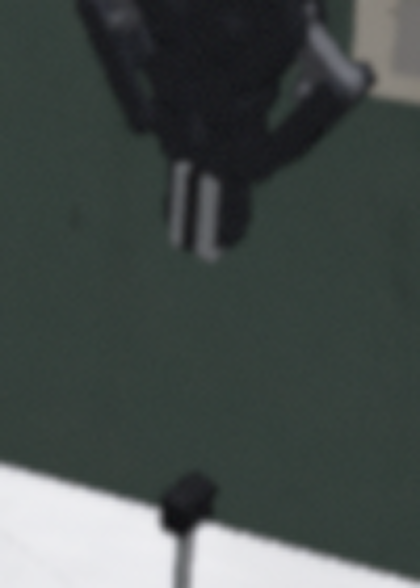

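The fingertips really stand about 4 mm above the reported TCP z, where tcp_to_tips says they should be 25 mm below it. Laterally they agree. I'll treat that as a z correction of about 29 mm, go lower and check the grip width.

Run:
```python
from h import *
ctrl.gripper_to(50,40)
ctrl.move_l([478.5,-225.7,150],vel=120)
hit=ctrl.move_l([478.5,-225.7,112],vel=60,threshold=8); print(hit); st()
ctrl.gripper_to(5,40); s=st()
if s['grip_width']>12:
    ctrl.move_l([478.5,-225.7,125],vel=40); st()
    ctrl.move_l([478.5,-225.7,225],vel=120); s=st()
    ctrl.hold(.3); s=st(); print(s['wrist_torque'])
im,d,p=grab('scene'); w=ptsw(d,p); np.savez('pics/s3.npz',im=im,d=d,**{k:np.array(p[k]) for k in('mtx','R','t')})
im2,d2,p2=grab('top'); np.savez('pics/t3.npz',im=im2,d=d2,**{k:np.array(p2[k]) for k in('mtx','R','t')})
a=cv2.resize(im[70:260,200:340],None,fx=2.8,fy=2.8,interpolation=cv2.INTER_CUBIC)
b=cv2.resize(im2[150:250,240:370],(400,532*100*400//(130*532)),interpolation=cv2.INTER_CUBIC)
c=np.zeros((a.shape[0],a.shape[1]+400,3),np.uint8); c[:,:a.shape[1]]=a; c[:b.shape[0],a.shape[1]:]=b
cv2.imwrite('pics/m3.png',c[:,:,::-1])
```

```text
False
8.93 [ 478.7 -225.8  112.1] F [ 0.05 -0.35  1.14] w 50.0
9.33 [ 478.6 -225.9  112.4] F [-0.52 -0.24  1.49] w 15.1
9.81 [ 478.1 -225.4  124.7] F [-0.65 -0.07 -6.22] w 15.0
10.79 [ 477.8 -225.2  223.8] F [-0.09  0.2  -5.7 ] w 15.2
11.09 [ 478.2 -225.5  224.3] F [ 1.25  0.55 -4.85] w 15.3
[ 0.01081648 -0.03119322  0.00675091]
```

View pics/m3.png

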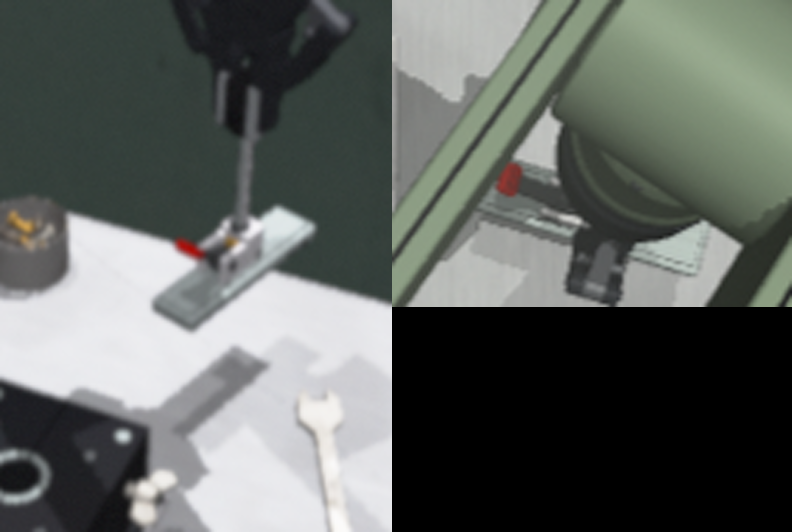

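The gauge is held (width 15.1 mm, weight about 5–6 N) and hangs roughly level, with its lever at m3 (188,247) still open. Next I'll carry it over the bore, 25 mm clear, and measure the foot's height, tilt and centre from depth.

```bash
cat >> h.py <<'E'
def foot(c,gy,ztop,names=('scene','top'),tol=9):
    """points near the expected foot upper face: centre c(xy), y-axis angle gy"""
    ey=np.array([np.cos(gy),np.sin(gy)]); ex=np.array([ey[1],-ey[0]])
    for n in names:
        im,d,p=grab(n); w=ptsw(d,p); r=w[...,:2]-c
        a,b=r@ex,r@ey
        m=(abs(a)<30)&(abs(b)<85)&(abs(w[...,2]-ztop)<tol); q=w[m]
        if len(q)<50: print(n,'few',len(q)); continue
        bb=b[m];aa=a[m]; rc=cv2.minAreaRect(np.c_[aa,bb].astype(np.float32))
        k=abs(aa)<14; A=np.c_[aa[k],bb[k],np.ones(k.sum())]; co=np.linalg.lstsq(A,q[k,2],rcond=None)[0]
        print(n,len(q),'z med',np.median(q[:,2]).round(1),'slope x,y',co.round(4),'rect(gauge x,y)',np.round(rc[0],1),np.round(rc[1],1),round(rc[2],1))
E
python3 - <<'E'
from h import *
g=np.radians(72.8)
z=np.load('pics/s3.npz'); w=ptsw(z['d'],z)
r=w[...,:2]-[478.2,-225.5]; m=(np.hypot(*np.moveaxis(r,-1,0))<75)&(w[...,2]>70)&(w[...,2]<150)
h,e=np.histogram(w[m][:,2],bins=np.arange(70,151,4)); print(dict(zip(e,h)))
ctrl.move_l([490,-190,224],vel=150)
ctrl.move_l([542.1,-21.7,224],rot(np.pi/2,1),vel=120); ctrl.hold(.4); st()
foot(np.array([542.1,-21.7]),np.pi/2,118,('scene','top'),14)
E
```

```text
{np.int64(70): np.int64(0), np.int64(74): np.int64(0), np.int64(78): np.int64(0), np.int64(82): np.int64(0), np.int64(86): np.int64(0), np.int64(90): np.int64(0), np.int64(94): np.int64(0), np.int64(98): np.int64(0), np.int64(102): np.int64(0), np.int64(106): np.int64(6), np.int64(110): np.int64(64), np.int64(114): np.int64(97), np.int64(118): np.int64(253), np.int64(122): np.int64(378), np.int64(126): np.int64(38), np.int64(130): np.int64(31), np.int64(134): np.int64(34), np.int64(138): np.int64(60), np.int64(142): np.int64(87), np.int64(146): np.int64(55)}
13.61 [542.1 -21.8 224. ] F [-0.02  0.81 -5.53] w 15.4
scene 1173 z med 121.6 slope x,y [-4.200000e-02 -1.650000e-02  1.223643e+02] rect(gauge x,y) [-0.7 -2. ] [ 37. 142.] 0.2
top 691 z med 121.2 slope x,y [4.780000e-02 2.480000e-02 1.230471e+02] rect(gauge x,y) [  0.7 -28.6] [36.  82.2] 0.2
```

The foot measures 37x142 and is centred within about 2 mm of the bore at yaw 90°. Its underside is at about 110, 32 mm above the top, so I'll lower under force guard.

Run:
```python
from h import *
ctrl.move_l([542.1,-21.7,198],vel=60); ctrl.hold(.3); st()
hit=ctrl.move_l([542.1,-21.7,186],vel=10,threshold=4); print(hit); s=st()
ctrl.hold(.3); st()
foot(np.array([542.1,-21.7]),np.pi/2,90,('scene','top'),8)
im,d,p=grab('scene'); save(im,'s4.png',(130,120,290,290),3.4)
```

```text
14.59 [542.4 -21.7 198.5] F [ 0.14  0.57 -5.59] w 14.8
True
15.22 [541.9 -21.7 192.8] F [ 2.38 -0.18  1.43] w 15.1
15.53 [541.6 -21.6 191.6] F [ 3.13 -0.76  0.66] w 15.3
scene 1062 z med 91.6 slope x,y [ 1.90000e-03 -1.29000e-02  9.20762e+01] rect(gauge x,y) [-1.  -2.1] [ 36.7 141.4] 0.2
top 618 z med 91.0 slope x,y [3.82000e-02 1.21000e-02 9.20511e+01] rect(gauge x,y) [  0.6 -29.7] [35.7 80.8] 0.3
```

View pics/s4.png

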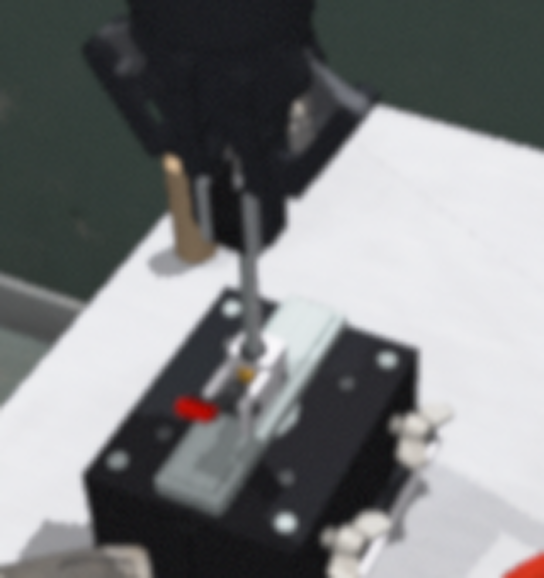

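The gauge stands on the box: the load has gone off the wrist, the foot top is at 91–92 (90 expected), it lies across the bore and the lever is open. I'll release so it settles flat, then push the head down from above with closed fingertips under force guard.

Run:
```python
from h import *
ctrl.gripper_to(36); ctrl.hold(.2); st()
ctrl.move_l([541.6,-21.6,240],vel=100)
foot(np.array([542.1,-21.7]),np.pi/2,90,('scene',),8)
im,d,p=grab('scene'); w=ptsw(d,p); m=(np.hypot(w[...,0]-542,w[...,1]+22)<25)&(w[...,2]>190)&(w[...,2]<228); q=w[m]; print('head',len(q),q.mean(0),q.max(0),q.min(0))
ctrl.gripper_to(0,40); ctrl.hold(.1)
ctrl.move_l([541.6,-21.6,222],vel=80); s=st()
hit=ctrl.move_l([541.6,-21.6,174],vel=30,threshold=6); print(hit); st()
ctrl.hold(.2); st()
```

```text
16.21 [539.6 -21.1 190.3] F [-0.62 -0.81  0.09] w 35.7
scene 1062 z med 91.4 slope x,y [-1.11000e-02 -1.12000e-02  9.20369e+01] rect(gauge x,y) [-0.8 -1.4] [ 36.6 141.1] 0.2
head 247 [538.83425706 -19.16085949 209.40419945] [548.48949344  -9.08726984 217.05559384] [532.6276246  -35.63956152 193.63050508]
17.86 [540.7 -21.4 220.6] F [-0.15  0.18 -0.62] w 0.0
False
19.61 [541.5 -21.6 174. ] F [0.96 0.08 0.55] w -0.3
19.81 [541.5 -21.6 174. ] F [ 0.48 -0.2   0.77] w -0.3
```

Run:
```python
from h import *
im,d,p=grab('scene'); save(im,'s5.png',(150,150,270,290),4)
s=st()
hit=ctrl.move_l([541.6,-21.6,138],vel=8,threshold=3.5); print(hit); st(); ctrl.hold(.3); st(); ctrl.hold(.2); st()
im,d,p=grab('scene'); save(im,'s6.png',(130,130,290,290),3.6)
```

```text
19.86 [541.5 -21.6 174. ] F [ 0.15 -0.4   0.46] w -0.1
True
21.93 [541.6 -21.6 160.2] F [ 0.36 -0.06  3.13] w -0.1
22.23 [541.6 -21.6 160.2] F [0.15 0.09 5.42] w -0.3
22.43 [541.6 -21.6 160.2] F [-0.52  0.04  5.2 ] w -0.0
```

View pics/s6.png

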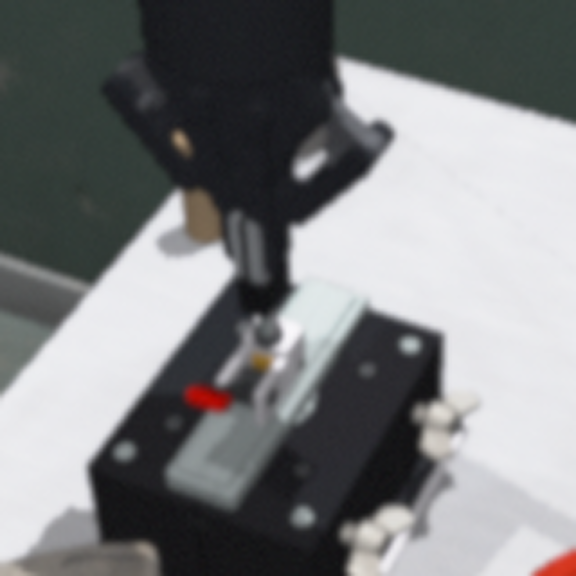

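Tip contact: the push stopped at z=160.2 with a steady 5.2 N, giving travel ≈54 mm and plug depth ≈46 mm, inside 38–58. The picture shows the head at (262,290), clear of the guide, so the stop is the plug. Now I'll press the lever along its arc.

Run:
```python
from h import *
x,yc=541.8,-22.5
ctrl.move_l([541.6,-21.6,190],vel=60)
ctrl.move_l([x,yc+48.4,165],vel=100); ctrl.hold(.2); f0=st()['force'][2]
def tip(f):
    f=np.radians(f); return yc+min(22+46*np.cos(f)-3*np.sin(f)-4,63), 78+27+46*np.sin(f)+3*np.cos(f)-4
for f in(50,42,34,26,18,10,5,1,-2,-4):
    y,z=tip(f); hit=ctrl.move_l([x,y,z],vel=20,threshold=20); s=st()
    if hit or s['force'][2]-f0>22: print('stop',f); break
im,d,p=grab('scene'); save(im,'s7.png',(130,130,290,290),3.6)
```

```text
24.02 [542.2  25.4 165.5] F [-0.47 -0.84 -0.54] w 0.1
25.52 [541.9  22.8 138.4] F [-0.55  0.1   0.31] w -0.2
25.99 [541.7  27.8 133.8] F [-1.34 -0.17  0.  ] w -0.1
26.47 [541.7  32.1 129.1] F [-0.98  0.2   0.5 ] w -0.2
26.94 [541.7  35.6 123.6] F [-0.49 -0.54  0.25] w -0.1
27.42 [541.7  38.4 117.8] F [ 0.55 -0.61  0.2 ] w 0.1
27.89 [541.7  40.3 111.7] F [0.06 0.62 0.07] w 0.1
28.24 [541.7  40.4 107.7] F [0.57 0.74 0.25] w 0.0
28.55 [541.8  40.4 104.6] F [-1.04 -0.24 -0.21] w -0.1
28.82 [542.   40.5 103.5] F [-2.49  0.76  7.22] w 0.0
29.07 [542.2  40.5 103.1] F [-4.77  0.76 13.85] w 0.0
```

View pics/s7.png

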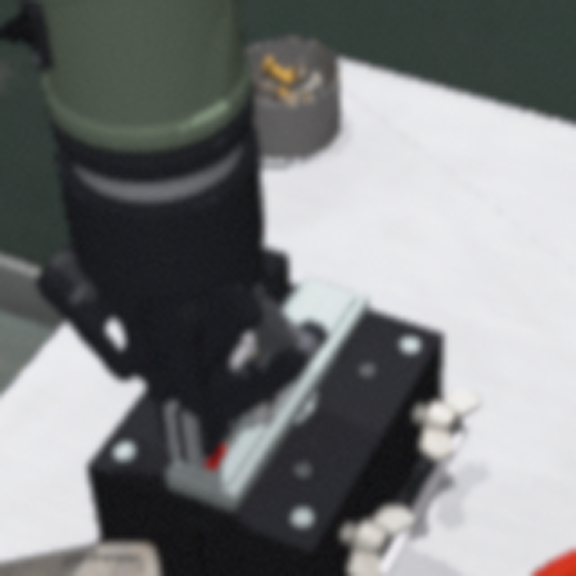

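The lever has come down (red now at (215,458)), and force built only at the end, to 14 N. I'll lift straight up and measure the pad.

Run:
```python
from h import *
ctrl.move_l([541.8,40.4,175],vel=60); ctrl.move_l([541.8,90,210],vel=150); st()
def proj(p,X): c=p['R']@np.array(X)+p['t']; q=p['mtx']@c; return (q[:2]/q[2]).round(1)
for n in('scene','top'):
    im,d,p=grab(n); w=ptsw(d,p); hsv=cv2.cvtColor(im,cv2.COLOR_RGB2HSV)
    m=((hsv[...,0]<10)|(hsv[...,0]>170))&(hsv[...,1]>130)&(hsv[...,2]>70)&(abs(w[...,0]-542)<40)&(abs(w[...,1]-30)<45)&(w[...,2]>85)
    v,u=np.nonzero(m); print(n,m.sum(),'px',u.mean() if len(u) else '',v.mean() if len(v) else '',np.median(w[m],0),'exp closed',proj(p,[541.8,39.5,108]),'open',proj(p,[541.8,23.5,137]))
    m=(np.hypot(w[...,0]-542,w[...,1]+22)<18)&(w[...,2]>135)&(w[...,2]<200); print('head top',np.percentile(w[m][:,2],95) if m.any() else None)
    if n=='scene': save(im,'s8.png',(130,130,290,290),3.6)
foot(np.array([542.1,-21.7]),np.pi/2,90,('scene','top'),8)
```

```text
31.06 [541.6  90.  209.8] F [ 0.2  -0.21  0.21] w -0.1
scene 82 px 185.9390243902439 254.64634146341464 [540.75297024  40.6650349  107.28878924] exp closed [185.5 253.6] open [189.2 234.4]
head top 165.70443777067004
top 53 px 162.18867924528303 185.9245283018868 [541.16961588  38.7900508  107.446195  ] exp closed [161.7 185.6] open [167.6 183. ]
head top 166.38949360611235
scene 908 z med 91.0 slope x,y [-5.10000e-02 -1.81000e-02  9.15701e+01] rect(gauge x,y) [-1.5 -1.4] [ 37.3 140.8] 0.4
top 899 z med 90.8 slope x,y [2.56000e-02 2.80000e-03 9.15352e+01] rect(gauge x,y) [-1.8 -0.9] [ 55.5 139.1] 2.7
```

View pics/s8.png

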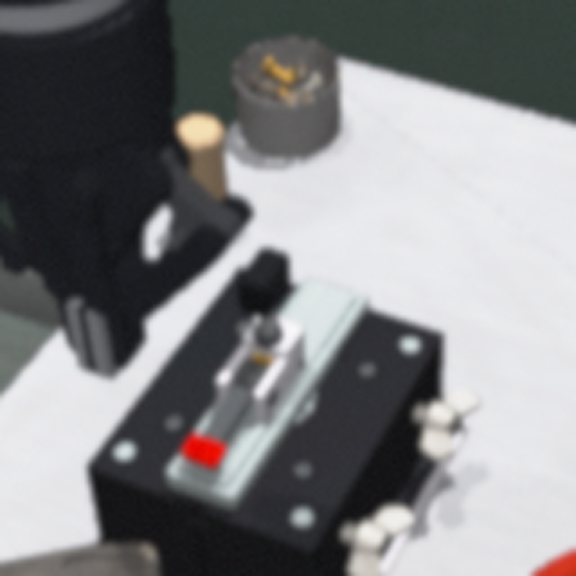

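The pad is down at 107.4 (108 expected when closed) in both views, the foot is flat and centred, and the head stayed where it was pushed. Handing in.

```bash
python3 -c "
from h import *
ctrl.hold(.3); ctrl.finish_job(); st()"
```

```text
the job is handed in; nothing more can be done
the job is handed in; nothing more can be done
```

The job is handed in at about 31 s of the 58 s allowed: the gauge stands across the bore with its rod down and the cam lever closed. `finish_job` gives no verdict. Whether the tip still touches the plug after locking is inferred, not measured.

**What I did**
- I gripped the gauge by its head, set it along the box's y over the bore, and let go so it settled flat.
- I then pushed the head down with closed fingertips until the force rose to a steady 5.2 N or so. The rod had travelled about 54 mm, so the plug sits about 46 mm deep.
- Last, I pressed the lever along its arc, ending at about 14 N.

**Last checks**
- **Lever:** the pad's upper face is at z ≈ 107.4 mm in both views, against 108 mm expected when closed.
- **Foot:** its upper face is at 91 mm against 90 mm expected. It is centred within about 2 mm of the bore and looks flat in the picture, but the depth plane fits were too noisy to confirm the tilt.
- **Rod:** the head's top is at about 166 mm against about 164 mm implied by the push, which is within camera error.
- **Bystanders:** nothing was seen to touch them; I did not re-measure their positions.

**What disagreed**
- **First grasp:** it closed on nothing. The real fingertips stood about 4 mm above the reported TCP z, while `tcp_to_tips` puts them 25 mm below it. I measured the difference in the scene camera and corrected for it.
- **Force readings:** the wrist force stayed near zero over most of the lever stroke and while the rod was sliding, where a few newtons were expected. I relied on the pictures for the lever.

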